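# Fill the oil-bottle carrier, pinch its catches and lift it out of its dock

### The arm

A 7-joint arm with a two-finger parallel gripper is mounted at the origin on a cart in front of the work surface, level with it; the furniture and walls round the work are solid. World frame = base frame: x ahead of the robot, y to its left, z up, the work surface at z = 0. Lengths are in mm, angles in rad, forces in N, time in s.
With the tool pointing down it reaches from about 425 to 875 mm from the base axis. Payload 8.4 kg.
Tool frame: the origin (TCP) lies between the finger pads, 19 mm behind the fingertips; this is the grasp point; z points along the fingers, y is the line along which they close (so a half turn about z gives the same grasp; the last joint's range is limited). The gripper opens to 87 mm and grips with 3 to 60 N. Pads are 19 mm wide; open, the fingers measure 117 mm over their backs; the gripper's body (75 mm by 190 mm) begins 51 mm behind the grasp point.
Start: joints at [1.175, 0.333, 0.04, 1.465, -0.013, 1.343, -0.059], TCP at [190.078, -621.558, 241.246] pointing down, gripper open.
Joint ranges: [-2.58, 2.58], [-0.38, 2.09], [-1.3, 1.39], [0.25, 2.4], [-1.5, 4.64], [0.08, 2.09], [-2.65, 2.65]. Speed limits (rad/s): [2.22, 2.22, 2.79, 2.79, 3.14, 3.14, 3.14].

### API

Orientations are given as a rotation vector (axis times angle).
In Python, from rig import ctrl gives the robot as it stands.
- The arm moves only by the tool arm_command, never from a script. Its argument "moves" is a list of rows, each an object of numbers: "dx", "dy", "dz": the shift along the world's x, y, z in mm; "wx", "wy", "wz": the turn, a rotation vector about the world's x, y, z in rad; "gripper": the opening, from -1 (shut) to 1 (fully open). A call has exactly 8 rows; each row is the pose to reach, as a shift and turn from the pose commanded when the call began; what a row does not reach only later rows make up. A row lasts 1/8 s, in which the tool goes at most 62.5 mm and 10.7 degrees, less where a joint would pass 70% of its speed; a pose out of reach is approached as far as the arm can. A call with a gripper value outside its range is refused whole. The fingers move at their own pace and stop on an object; "force" is the grip in N (left out, the last holds). Time passes only in rows, so rows that repeat a pose let the fingers close, or fill a call up. It gives the time, the measured TCP pose, the force, the opening and the grip force at its end, in the units of the state.
- ctrl.state(): the state, without advancing time (a new reading comes with each control period).
- ctrl.capture(name): name is "scene" or "top"; returns the picture (480x640x3 uint8, red, green, blue); there is no depth.
- ctrl.calibration(name): a dict with "fx", "fy", "cx", "cy" (pixels), "R" (3x3) and "t" (3): a world point X has camera coordinates R X + t. Camera axes: x right, y down, z forward; pixel columns grow to the right and rows downward; lengths in mm; the calibration is good to about 2 mm. A picture is of the moment at which its call begins. calibration takes no time and is no camera call.
- ctrl.close_job(): hands the job in; it is judged then, once.
The state is a dict: "t": time; "joints": joint angles; "qvel": joint speeds; "joint_torque": joint torques, N m; "tcp_pos": TCP position; "eef_rot": TCP orientation; "contact_force": force on the tool from outside, world axes, zero at the start; "ft_torque": the same for the moment, N m; "grip_width": finger opening in mm; "grip_force": force on a finger pad.
Only numpy, scipy, OpenCV 4.12 (cv2) and the standard library are available. Lean on these libraries where they do the work, as an engineer would, in place of code of your own. Each camera call takes 0.05 s, during which the arm holds its last target. There are 200 camera calls.

### The job

The carrier on the bench has two empty cells: while it is still locked in its dock, stand the two loose oil bottles in them, one upright in each cell, and let go of them. Then pinch the two orange catches on its handle fully together, lift the carrier straight up out of the dock and finish while still holding it there by the pinched catches, level and still, about 10 cm above its place in the dock with all four bottles in it. Leave the wrench, the nut driver and the dish of washers where they are.

Things in the scene. Friction and masses are not known exactly. Their poses are not given: they have to be found in the camera images.
- dock: Dock screwed to the bench: dark steel plate 94 (x) x 284 (y) x 10 mm with low aluminium rails, 26 mm above the bench, between which the carrier stands with 1.3 mm play. Origin at the centre of its underside. Yaw varies; the long side lies roughly along the bench's front edge. In its middle a steel T-post, under whose head the carrier's catches hook. Fixed.
- carrier: Blue four-cell bottle carrier, 52 (x) x 240 (y) mm, 0.42 kg empty. Origin at the centre of its underside, 10 mm above the bench in the dock, axes as the dock's. Walls 34 mm high; cells 46 x 46 mm, 30 mm deep, in a row along y, two each side of an aluminium handle frame (44 mm long in y, 98 mm high). Fingers that close along x keep clear of the neighbours. Lifts only while both catches are pinched.
- cell_1 (a point): Centre of the floor of the cell at y = +94 mm in the carrier's frame, 4 mm above the carrier's origin. Empty at the start.
- cell_2 (a point): Centre of the floor of the cell at y = +45 mm. Holds a bottle at the start.
- cell_3 (a point): Centre of the floor of the cell at y = -45 mm. Empty at the start.
- cell_4 (a point): Centre of the floor of the cell at y = -94 mm. Holds a bottle at the start.
- grip_mid (a point): Point midway between the two catch pads, 82 mm above the carrier's origin: put the TCP here, fingers down and closing along the carrier's x, to pinch the catches. Nothing else stands beside the pads at this height except the bottles' caps and spouts, 25 mm and more away along y.
- catch_far (a joint): Catch on the carrier's +x side: 0 = sprung out, hooked under the T-post; 0.17 rad = pinched fully in, on its stop; unhooked from 0.10 rad. Hinged 46 mm above the carrier's origin, its pad moves inward. Spring: 3 N at the pad to start, 9 N fully in. Pads 26 mm wide along y, 36 mm high. A grip of about 38 N pinches both and carries the full carrier (0.75 kg).
- catch_near (a joint): Same for the catch on the carrier's -x side.
- catch_far_pad (a point): Middle of the outer face of the orange pad of catch_far, 82 mm above the carrier's origin. Sprung out, the pads splay outward 10 degrees toward the top: 52 mm apart at the middle, 58 mm at the top. Fully pinched they are upright and 40 mm apart.
- catch_near_pad (a point): Same for the pad of catch_near.
- oiler_a: Loose oil bottle standing on the bench: cream-coloured round body 40 mm in diameter and 68 mm high, red cap and thin red spout up to 118 mm, 0.08 kg. Origin at the centre of its underside. Grip its body in the upper part (45 to 66 mm up), above the cell's walls.
- oiler_b: Second loose oil bottle, the same.
- oiler_c: Same bottle, already standing in cell_2.
- oiler_d: Same bottle, already standing in cell_4.
- cabinet_corner (a point): Foremost right corner of the fixed grey drawer cabinet behind the work (290 mm wide, one drawer open toward the robot), taken at the height of its top, 196 mm above the bench. The cabinet lies beyond this point, to the left and away from the robot: carry things past it higher than its top or nearer the robot.
- wrench_10: Bystander: combination wrench lying flat, 144 mm long (its y), 21 mm wide, 7 mm high. Origin under its middle.
- parts_dish: Bystander: small white dish with washers, 65 mm across, 20 mm high. Origin at the centre of its underside.
- nut_driver: Bystander: nut driver with a red handle, 186 mm long (its y), 29 mm high. Origin under its middle.
Mind the look-alikes: they are no part of the job. What is shaped like the oiler_c but black or yellow is not meant. Leave any blue or yellow look-alike of the oiler_a alone.

How it is judged:
By the outcome, as a careful person would: the job done as asked, in the order asked, and still so for the second after the job is handed in, while the arm keeps its last pose, push and grip.
It also fails if it takes over 72 s, if anything falls off the work surface, if the arm or the gripper's body presses on something with over 40 N, if the wrist force passes 120 N, or if a joint passes its speed limit or range.

## Working session

There is one attempt and no reset: what is moved stays moved. The work goes in short steps, Python scripts to look and compute and a tool call to move; the robot and the scene stay as the last step left them, time stands still between calls to the robot, and variables do not carry over. Pictures are saved under pics/ and viewed, at most 10 in all, crops included, and the job is handed in when it is done.

Besides the shell and the picture viewer there is one more tool, called after ">>>" as name(argument=value, ...) on one line, values as JSON. arm_command: Moves the arm, as the interface text tells. Its arguments: {"type":"object","properties":{"moves":{"type":"array"},"force":{"type":"number"}},"required":["moves"]}

```bash
mkdir -p pics; ls; python3 - <<'E'
from rig import ctrl
import cv2
for n in("scene","top"):
    im=ctrl.capture(n); cv2.imwrite(f"pics/{n}0.png",im[:,:,::-1])
    c=ctrl.calibration(n); print(n,c)
s=ctrl.state(); print(s)
E
```

```text
pics
scene {'fx': 579.7791731821859, 'fy': 579.7791731821859, 'cx': 314.8937815769953, 'cy': 240.49927851482173, 'R': array([[ 0.87982771, -0.47527029, -0.00462135],
       [-0.27978754, -0.51003805, -0.81337576],
       [ 0.38421627,  0.71692352, -0.58172031]]), 't': array([-517.80733633,   99.29809665, 1160.5386589 ])}
top {'fx': 618.7356012992283, 'fy': 618.7356012992283, 'cx': 322.3963696874512, 'cy': 234.80719703572993, 'R': array([[ 0.02905898, -0.99957423, -0.00263229],
       [-0.99498561, -0.02867325, -0.09582006],
       [ 0.09570379,  0.00540352, -0.99539519]]), 't': array([-288.63591789,  436.20937625, 1083.35134688])}
{'t': 0.1, 'joints': array([ 1.17481627,  0.33381767,  0.03988518,  1.46615592, -0.01338891,
        1.34328029, -0.05846011]), 'qvel': array([-0.00097766, -0.00169315, -0.00013835, -0.00302904,  0.0011296 ,
       -0.00152554, -0.00158629]), 'joint_torque': array([ 4.41038326e-03, -6.57808042e+01,  1.34030621e+00, -4.04702747e+01,
       -5.95311471e-02,  4.09160682e-02,  9.05491038e-05]), 'tcp_pos': array([ 189.94459721, -621.23218521,  240.47611688]), 'eef_rot': array([-3.10571890e+00, -4.64295693e-01,  4.89471762e-04]), 'contact_force': array([0.42781659, 0.71517689, 0.22048909]), 'ft_torque': array([ 0.03094142,  0.00692218, -0.00600613]), 'grip_force': 0.0, 'grip_width': 86.96203954462894}
```

View pics/scene0.png

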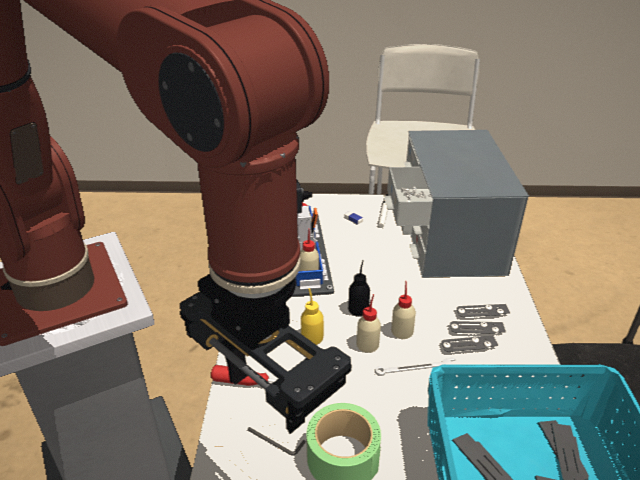

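View pics/top0.png

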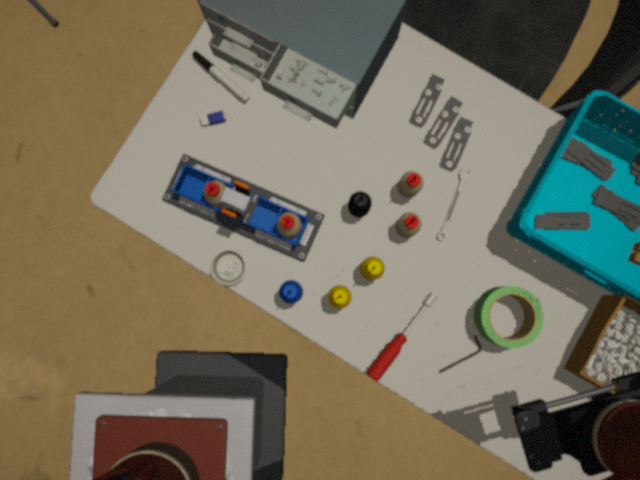

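The top view shows the two loose red-capped oilers at about (411,185) and (408,225). The carrier is at about (243,205), with its empty cells at about (188,180) and (262,215) and orange catches at (242,187) and (229,213). The cabinet is above it, and the wrench is at (455,205). Next I'll measure.

```bash
cat > h.py <<'E'
from rig import ctrl
import cv2, numpy as np
def ray(n,uv,z):
    c=ctrl.calibration(n); R,t=c["R"],c["t"]; C=-R.T@t
    d=R.T@np.array([(uv[0]-c["cx"])/c["fx"],(uv[1]-c["cy"])/c["fy"],1])
    return C+d*(z-C[2])/d[2]
def proj(n,X):
    c=ctrl.calibration(n); p=c["R"]@np.array(X,float)+c["t"]
    return np.array([c["fx"]*p[0]/p[2]+c["cx"],c["fy"]*p[1]/p[2]+c["cy"]])
def blobs(m,amin=15):
    k,l,s,c=cv2.connectedComponentsWithStats(m.astype(np.uint8))
    return [(c[i].round(1),s[i,4],l==i) for i in range(1,k) if s[i,4]>=amin]
def hsv(im): return [a.astype(int) for a in cv2.split(cv2.cvtColor(im,cv2.COLOR_RGB2HSV))]
E
python3 - <<'E'
from h import *
im=ctrl.capture("top"); h,s,v=hsv(im)
c=ctrl.calibration("top"); print("C",(-c["R"].T@c["t"]).round())
red=((h<6)|(h>174))&(s>170)&(v>110); org=(h>=6)&(h<18)&(s>180)&(v>120); blue=(h>105)&(h<125)&(s>150)
cream=(h>8)&(h<28)&(s>40)&(s<140)
roi=np.zeros_like(red); roi[140:270,150:450]=1
for nm,m,z in(("red",red,85),("org",org,108),("blue",blue,44),("cream",cream,68)):
    for b in blobs(m&roi,12): print(nm,b[0],b[1],ray("top",b[0],z).round(1))
bm=(blue&roi).astype(np.uint8); bm[:, 330:]=0
r=cv2.minAreaRect(cv2.findNonZero(bm)); P=np.array([ray("top",p,44) for p in cv2.boxPoints(r)]); print(r,P.round(1),P.mean(0),np.diff(P,axis=0).round(1))
dk=((v<100)&(s<90)&roi).astype(np.uint8)
b=max(blobs(dk,100),key=lambda b:b[1]); r=cv2.minAreaRect(cv2.findNonZero(b[2].astype(np.uint8))); P=np.array([ray("top",p,10) for p in cv2.boxPoints(r)]); print(P.round(1),P.mean(0),np.diff(P,axis=0).round(1))
a=cv2.resize(im[145:265,155:330],None,fx=4,fy=4,interpolation=cv2.INTER_CUBIC)[:, :]
b2=cv2.resize(im[165:245,345:445],None,fx=4,fy=4,interpolation=cv2.INTER_CUBIC)
cv2.imwrite("pics/a.png",a[:,:,::-1]); cv2.imwrite("pics/b.png",b2[:,:,::-1])
E
```

```text
C [ 339. -282. 1119.]
red [413.3 179.5] 114 [ 536.7 -427.4   85. ]
red [212.3 188.9] 123 [510.8 -87.7  85. ]
red [411.1 221.4] 119 [ 465.1 -424.8   85. ]
red [287.4 221.9] 127 [ 458.3 -216.7   85. ]
org [241.3 184.3] 47 [ 516.1 -139.7  108. ]
org [228.3 212.3] 52 [ 468.8 -120.2  108. ]
blue [192.6 185.2] 920 [523.3 -45.   44. ]
blue [229.4 184.6] 18 [ 526.2 -109.8   44. ]
blue [271.5 219.4] 996 [ 466.6 -186.2   44. ]
cream [408.3 186. ] 403 [ 528.4 -421.4   68. ]
cream [216.4 195.1] 219 [503.1 -92.1  68. ]
cream [243.8 182.2] 13 [ 526.9 -138.2   68. ]
cream [289.7 226.1] 282 [ 453.2 -219.8   68. ]
cream [406.4 226.2] 380 [ 458.7 -419.2   68. ]
cream [166.3 259. ] 794 [390.8 -11.8  68. ]
cream [227.8 258.3] 249 [ 395.  -116.4   68. ]
cream [372.4 261. ] 73 [ 397.6 -362.4   68. ]
((240.23934936523438, 204.66720581054688), (136.564697265625, 31.26386833190918), 23.629377365112305) [[ 510.8   -8.3   44. ]
 [ 562.5  -27.8   44. ]
 [ 471.5 -251.8   44. ]
 [ 420.6 -231.5   44. ]] [ 491.35040727 -129.86891886   44.        ] [[  51.8  -19.5   -0. ]
 [ -91.  -224.     0. ]
 [ -50.9   20.3    0. ]]
[[ 487.5   21.6   10. ]
 [ 587.6  -15.7   10. ]
 [ 481.7 -277.6   10. ]
 [ 383.4 -238.6   10. ]] [ 485.04131631 -127.56344237   10.        ] [[ 100.1  -37.3    0. ]
 [-105.9 -262.     0. ]
 [ -98.2   39.1    0. ]]
```

View pics/a.png

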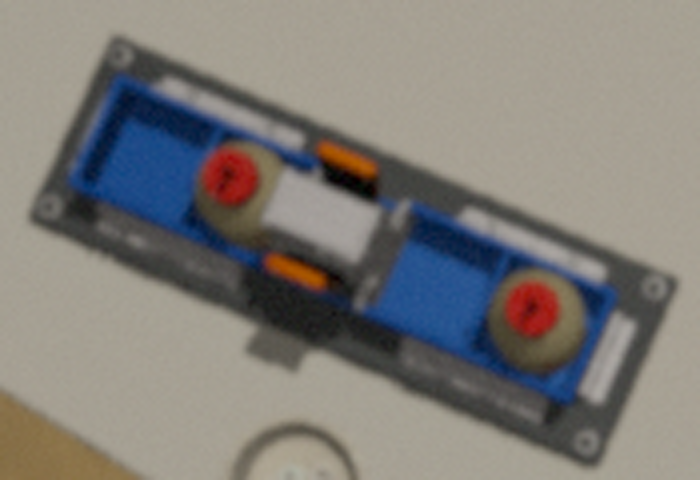

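View pics/b.png

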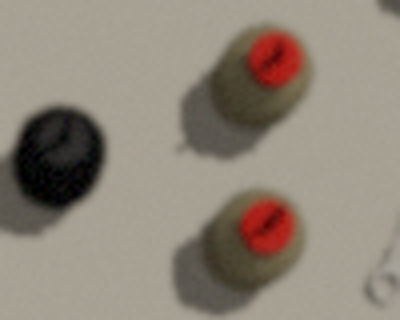

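The crops show the carrier with four dock screws at crop pixels (121,54), (49,206), (654,288) and (587,441), and clear cap discs on the bottles. I'll refine using the screws and two-view triangulation of the caps.

```bash
python3 - <<'E'
from h import *
S=[ray("top",(155+a/4-.4,145+b/4-.4),10)[:2] for a,b in((121,54),(49,206),(654,288),(587,441))]
S=np.array(S); print("screws",S.round(1),S.mean(0), [np.arctan2(*(S[i]-S[j])) for i,j in((0,2),(1,3))],[np.linalg.norm(S[i]-S[j]) for i,j in((0,2),(1,3),(0,1),(2,3))])
T={};im=ctrl.capture("scene"); h,s,v=hsv(im)
red=((h<6)|(h>174))&(s>170)&(v>110); roi=np.zeros_like(red); roi[200:345,290:430]=1
sc=[b for b in blobs(red&roi,10)]
for b in sc: print("scene",b[0],b[1])
tops={"far":(413.3,179.5),"near":(411.1,221.4),"c":(212.3,188.9),"d":(287.4,221.9)}
def P(n):
    c=ctrl.calibration(n); return np.array([[c["fx"],0,c["cx"]],[0,c["fy"],c["cy"]],[0,0,1]])@np.c_[c["R"],c["t"]]
for k,u in tops.items():
    for b in sc:
        X=cv2.triangulatePoints(P("top"),P("scene"),np.array(u,float),np.array(b[0],float)).ravel(); X=X[:3]/X[3]
        e=np.linalg.norm(proj("top",X)-u)
        if e<4: print(k,b[0],X.round(1),e)
E
```

```text
screws [[ 578.7  -21. ]
 [ 507.8    8.2]
 [ 478.2 -267.1]
 [ 408.2 -239.1]] [ 493.19830966 -129.75170309] [np.float64(0.3875352198199031), np.float64(0.382895696502174)] [np.float64(265.88573629302033), np.float64(266.5798282659886), np.float64(76.66818417650677), np.float64(75.43311092468525)]
scene [308.6 245. ] 88
scene [405.4 301. ] 107
scene [369.5 313. ] 135
far [405.4 301. ] [ 538.2 -428.6   75.4] 0.2098307186423155
near [369.5 313. ] [ 465.6 -425.6   76.8] 0.3212171228506687
c [308.6 245. ] [532.7 -66.6 -32.5] 1.3241063080962183
d [308.6 245. ] [ 457.8 -217.1   89.9] 0.026906833279455283
```

>>> arm_command(moves=[{"dx":43.5,"dy":24,"dz":0,"gripper":1},{"dx":87,"dy":48,"dz":0,"gripper":1},{"dx":130.5,"dy":72,"dz":0,"gripper":1},{"dx":174,"dy":96.5,"dz":0,"gripper":1},{"dx":217.5,"dy":120.5,"dz":0,"gripper":1},{"dx":261,"dy":145,"dz":0,"gripper":1},{"dx":304.5,"dy":169,"dz":0,"gripper":1},{"dx":348,"dy":193,"dz":0,"gripper":1}], force=20)

```text
invalid input
```

>>> arm_command(moves=[{"dx":43.5,"dy":24,"dz":0,"wx":0,"wy":0,"wz":0,"gripper":1},{"dx":87,"dy":48,"dz":0,"wx":0,"wy":0,"wz":0,"gripper":1},{"dx":130.5,"dy":72,"dz":0,"wx":0,"wy":0,"wz":0,"gripper":1},{"dx":174,"dy":96.5,"dz":0,"wx":0,"wy":0,"wz":0,"gripper":1},{"dx":217.5,"dy":120.5,"dz":0,"wx":0,"wy":0,"wz":0,"gripper":1},{"dx":261,"dy":145,"dz":0,"wx":0,"wy":0,"wz":0,"gripper":1},{"dx":304.5,"dy":169,"dz":0,"wx":0,"wy":0,"wz":0,"gripper":1},{"dx":348,"dy":193,"dz":0,"wx":0,"wy":0,"wz":0,"gripper":1}], force=20)

```text
t: 1.2
tcp_pos: [539.3, -427.7, 241.1]
eef_rot: [-3.107, -0.464, 0.0]
contact_force: [-0.0, -0.2, -0.4]
grip_width: 86.8
grip_force: 0.0
```

>>> arm_command(moves=[{"dx":0,"dy":0,"dz":-30,"wx":0,"wy":0,"wz":0,"gripper":1},{"dx":0,"dy":0,"dz":-60,"wx":0,"wy":0,"wz":0,"gripper":1},{"dx":0,"dy":0,"dz":-90,"wx":0,"wy":0,"wz":0,"gripper":1},{"dx":0,"dy":0,"dz":-120,"wx":0,"wy":0,"wz":0,"gripper":1},{"dx":0,"dy":0,"dz":-145,"wx":0,"wy":0,"wz":0,"gripper":1},{"dx":0,"dy":0,"dz":-162,"wx":0,"wy":0,"wz":0,"gripper":1},{"dx":0,"dy":0,"dz":-170,"wx":0,"wy":0,"wz":0,"gripper":1},{"dx":0,"dy":0,"dz":-170,"wx":0,"wy":0,"wz":0,"gripper":1}])

```text
t: 2.2
tcp_pos: [538.1, -428.6, 71.2]
eef_rot: [-3.107, -0.464, 0.0]
contact_force: [-0.5, -0.4, 0.4]
grip_width: 86.6
grip_force: 0.0
```

>>> arm_command(moves=[{"dx":0,"dy":0,"dz":0,"wx":0,"wy":0,"wz":0,"gripper":-0.5},{"dx":0,"dy":0,"dz":0,"wx":0,"wy":0,"wz":0,"gripper":-1},{"dx":0,"dy":0,"dz":0,"wx":0,"wy":0,"wz":0,"gripper":-1},{"dx":0,"dy":0,"dz":0,"wx":0,"wy":0,"wz":0,"gripper":-1},{"dx":0,"dy":0,"dz":0,"wx":0,"wy":0,"wz":0,"gripper":-1},{"dx":0,"dy":0,"dz":0,"wx":0,"wy":0,"wz":0,"gripper":-1},{"dx":0,"dy":0,"dz":0,"wx":0,"wy":0,"wz":0,"gripper":-1},{"dx":0,"dy":0,"dz":0,"wx":0,"wy":0,"wz":0,"gripper":-1}], force=20)

```text
t: 3.2
tcp_pos: [538.1, -428.5, 71.3]
eef_rot: [-3.107, -0.465, -0.0]
contact_force: [-0.2, 0.2, 0.4]
grip_width: 37.0
grip_force: 19.1
```

>>> arm_command(moves=[{"dx":0,"dy":0,"dz":8,"wx":0,"wy":0,"wz":0,"gripper":-1},{"dx":0,"dy":0,"dz":25,"wx":0,"wy":0,"wz":0,"gripper":-1},{"dx":0,"dy":0,"dz":50,"wx":0,"wy":0,"wz":0,"gripper":-1},{"dx":0,"dy":0,"dz":75,"wx":0,"wy":0,"wz":0,"gripper":-1},{"dx":0,"dy":0,"dz":100,"wx":0,"wy":0,"wz":0,"gripper":-1},{"dx":0,"dy":0,"dz":125,"wx":0,"wy":0,"wz":0,"gripper":-1},{"dx":0,"dy":0,"dz":150,"wx":0,"wy":0,"wz":0,"gripper":-1},{"dx":0,"dy":0,"dz":165,"wx":0,"wy":0,"wz":0,"gripper":-1}])

```text
t: 4.2
tcp_pos: [538.5, -428.9, 239.1]
eef_rot: [3.105, 0.464, 0.003]
contact_force: [-0.5, -0.7, -0.1]
grip_width: 36.9
grip_force: 18.8
```

```bash
python3 - <<'E'
from h import *
s=ctrl.state(); print(s["tcp_pos"],s["grip_width"],s["grip_force"])
a=ctrl.capture("scene");b=ctrl.capture("top")
a=a[100:400,200:600];b=b[80:380,200:600]
cv2.imwrite("pics/g1.png",np.hstack([a,b])[:,:,::-1])
E
```

```text
[ 538.48631291 -428.89141681  239.07903936] 36.88715235954359 18.84384479286382
```

View pics/g1.png

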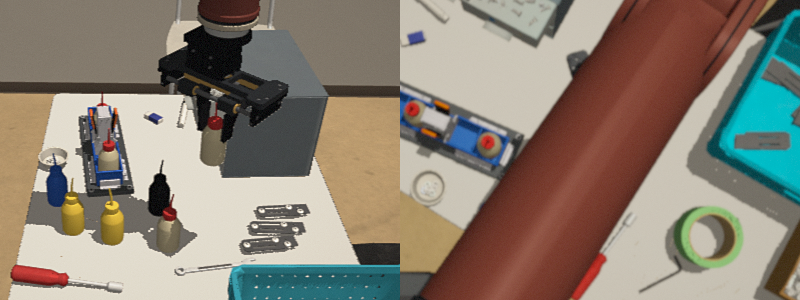

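The bottle is held upright in the fingers, seen at about (212,140) in the composite, and the carrier is untouched. Next I carry it over cell_1 while turning +0.888.

>>> arm_command(moves=[{"dx":-15,"dy":40,"dz":0,"wx":0,"wy":0,"wz":0.1,"gripper":-1},{"dx":-30,"dy":90,"dz":0,"wx":0,"wy":0,"wz":0.22,"gripper":-1},{"dx":-40,"dy":142,"dz":0,"wx":0,"wy":0,"wz":0.34,"gripper":-1},{"dx":-40,"dy":196,"dz":0,"wx":0,"wy":0,"wz":0.47,"gripper":-1},{"dx":-40,"dy":250,"dz":0,"wx":0,"wy":0,"wz":0.6,"gripper":-1},{"dx":-30,"dy":304,"dz":0,"wx":0,"wy":0,"wz":0.72,"gripper":-1},{"dx":-20,"dy":350,"dz":0,"wx":0,"wy":0,"wz":0.82,"gripper":-1},{"dx":-9.6,"dy":385.8,"dz":0,"wx":0,"wy":0,"wz":0.888,"gripper":-1}])

```text
t: 5.3
tcp_pos: [528.1, -40.6, 235.6]
eef_rot: [-2.602, -1.759, 0.001]
contact_force: [-0.3, -0.7, -1.4]
grip_width: 36.5
grip_force: 18.8
```

>>> arm_command(moves=[{"dx":0,"dy":0,"dz":0,"wx":0,"wy":0,"wz":0,"gripper":-1},{"dx":0,"dy":0,"dz":-20,"wx":0,"wy":0,"wz":0,"gripper":-1},{"dx":0,"dy":0,"dz":-45,"wx":0,"wy":0,"wz":0,"gripper":-1},{"dx":0,"dy":0,"dz":-65,"wx":0,"wy":0,"wz":0,"gripper":-1},{"dx":0,"dy":0,"dz":-85,"wx":0,"wy":0,"wz":0,"gripper":-1},{"dx":0,"dy":0,"dz":-100,"wx":0,"wy":0,"wz":0,"gripper":-1},{"dx":0,"dy":0,"dz":-100,"wx":0,"wy":0,"wz":0,"gripper":-1},{"dx":0,"dy":0,"dz":-100,"wx":0,"wy":0,"wz":0,"gripper":-1}])

```text
t: 6.3
tcp_pos: [528.8, -43.0, 136.8]
eef_rot: [2.606, 1.753, 0.001]
contact_force: [0.5, 0.4, -1.2]
grip_width: 36.3
grip_force: 18.8
```

```bash
python3 - <<'E'
from h import *
s=ctrl.state(); print(s["tcp_pos"],s["eef_rot"],s["grip_width"])
r=s["eef_rot"];print("yaw",2*np.arctan2(r[1],r[0])-np.pi/2)
a=ctrl.capture("scene");b=ctrl.capture("top")
a=cv2.resize(a[150:350,230:430],None,fx=2,fy=2);b=cv2.resize(b[120:320,130:330],None,fx=2,fy=2)
cv2.imwrite("pics/p1.png",np.hstack([a,b])[:,:,::-1])
E
```

```text
[528.81819489 -42.97388404 136.81989691] [2.60626967e+00 1.75334419e+00 8.02792321e-04] 36.2982585346563
yaw -0.3864042135891792
```

View pics/p1.png

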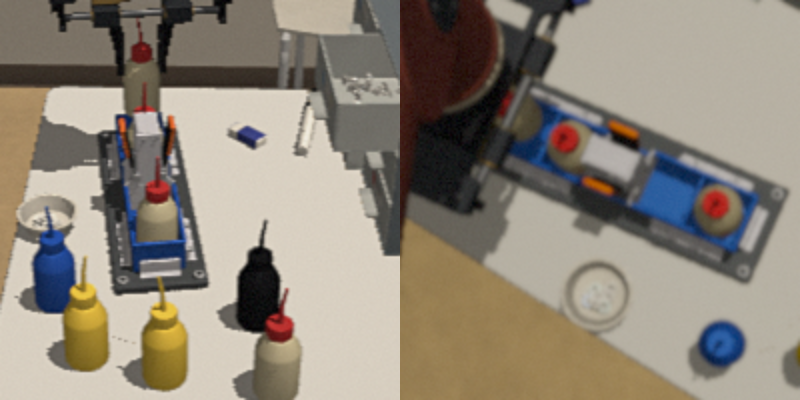

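The bottle hangs upright over the cell_1 end, with its cap at about (300,176) in the scene image. I'll check whether it slipped in the grip, since the width has been drifting.

```bash
python3 - <<'E'
from h import *
im=ctrl.capture("scene"); h,s,v=hsv(im)
red=((h<6)|(h>174))&(s>170)&(v>110); roi=np.zeros_like(red); roi[160:200,280:320]=1
for b in blobs(red&roi,8): print(b[0],b[1])
for z in(141.8,136.8,131.8): print(z,proj("scene",(528.8,-43,z)))
print(ctrl.state()["grip_width"])
E
```

```text
141.8 [299.69766003 174.63008241]
136.8 [299.74361553 176.66428678]
131.8 [299.78935823 178.68907128]
36.72446425684941
```

>>> arm_command(moves=[{"dx":0,"dy":0,"dz":-8,"wx":0,"wy":0,"wz":0,"gripper":-1},{"dx":0,"dy":0,"dz":-14,"wx":0,"wy":0,"wz":0,"gripper":-1},{"dx":0,"dy":0,"dz":-20,"wx":0,"wy":0,"wz":0,"gripper":-1},{"dx":0,"dy":0,"dz":-26,"wx":0,"wy":0,"wz":0,"gripper":-1},{"dx":0,"dy":0,"dz":-32,"wx":0,"wy":0,"wz":0,"gripper":-1},{"dx":0,"dy":0,"dz":-38,"wx":0,"wy":0,"wz":0,"gripper":-1},{"dx":0,"dy":0,"dz":-42,"wx":0,"wy":0,"wz":0,"gripper":-1},{"dx":0,"dy":0,"dz":-42,"wx":0,"wy":0,"wz":0,"gripper":-1}])

```text
t: 7.45
tcp_pos: [528.3, -42.8, 93.9]
eef_rot: [-2.606, -1.754, 0.001]
contact_force: [0.6, 0.0, -1.0]
grip_width: 36.6
grip_force: 18.8
```

>>> arm_command(moves=[{"dx":0,"dy":0,"dz":-4,"wx":0,"wy":0,"wz":0,"gripper":-1},{"dx":0,"dy":0,"dz":-7,"wx":0,"wy":0,"wz":0,"gripper":-1},{"dx":0,"dy":0,"dz":-8.3,"wx":0,"wy":0,"wz":0,"gripper":-1},{"dx":0,"dy":0,"dz":-8.3,"wx":0,"wy":0,"wz":0,"gripper":-1},{"dx":0,"dy":0,"dz":-8.3,"wx":0,"wy":0,"wz":0,"gripper":0.2},{"dx":0,"dy":0,"dz":-8.3,"wx":0,"wy":0,"wz":0,"gripper":0.6},{"dx":0,"dy":0,"dz":-8.3,"wx":0,"wy":0,"wz":0,"gripper":0.6},{"dx":0,"dy":0,"dz":-8.3,"wx":0,"wy":0,"wz":0,"gripper":0.6}])

```text
t: 8.45
tcp_pos: [528.5, -42.8, 86.0]
eef_rot: [2.606, 1.754, 0.0]
contact_force: [-0.2, -0.6, 0.3]
grip_width: 66.5
grip_force: 0.0
```

>>> arm_command(moves=[{"dx":0,"dy":0,"dz":0,"wx":0,"wy":0,"wz":0,"gripper":0.8},{"dx":0,"dy":0,"dz":15,"wx":0,"wy":0,"wz":0,"gripper":0.8},{"dx":0,"dy":0,"dz":40,"wx":0,"wy":0,"wz":0,"gripper":1},{"dx":0,"dy":0,"dz":65,"wx":0,"wy":0,"wz":0,"gripper":1},{"dx":0,"dy":0,"dz":90,"wx":0,"wy":0,"wz":0,"gripper":1},{"dx":0,"dy":0,"dz":115,"wx":0,"wy":0,"wz":0,"gripper":1},{"dx":0,"dy":0,"dz":140,"wx":0,"wy":0,"wz":0,"gripper":1},{"dx":0,"dy":0,"dz":150,"wx":0,"wy":0,"wz":0,"gripper":1}])

```text
t: 9.45
tcp_pos: [529.2, -42.6, 238.3]
eef_rot: [2.605, 1.753, 0.003]
contact_force: [-0.9, 0.1, 0.3]
grip_width: 87.1
grip_force: 0.0
```

>>> arm_command(moves=[{"dx":-15,"dy":-40,"dz":0,"wx":0,"wy":0,"wz":-0.1,"gripper":1},{"dx":-30,"dy":-90,"dz":0,"wx":0,"wy":0,"wz":-0.22,"gripper":1},{"dx":-38,"dy":-142,"dz":0,"wx":0,"wy":0,"wz":-0.34,"gripper":1},{"dx":-45,"dy":-196,"dz":0,"wx":0,"wy":0,"wz":-0.47,"gripper":1},{"dx":-50,"dy":-250,"dz":0,"wx":0,"wy":0,"wz":-0.6,"gripper":1},{"dx":-55,"dy":-304,"dz":0,"wx":0,"wy":0,"wz":-0.72,"gripper":1},{"dx":-60,"dy":-350,"dz":0,"wx":0,"wy":0,"wz":-0.82,"gripper":1},{"dx":-62.9,"dy":-382.8,"dz":0,"wx":0,"wy":0,"wz":-0.888,"gripper":1}])

```text
t: 10.45
tcp_pos: [464.4, -427.8, 235.5]
eef_rot: [-3.108, -0.457, 0.001]
contact_force: [-0.1, 1.1, 0.1]
grip_width: 87.0
grip_force: 0.0
```

```bash
python3 - <<'E'
from h import *
im=ctrl.capture("scene"); h,s,v=hsv(im)
red=((h<6)|(h>174))&(s>170)&(v>110); roi=np.zeros_like(red); roi[200:345,270:430]=1
for b in blobs(red&roi,8): print(b[0],b[1])
s=ctrl.state();print(s["tcp_pos"])
a=cv2.resize(im[170:370,230:430],None,fx=2,fy=2);b=cv2.resize(ctrl.capture("top")[120:320,130:330],None,fx=2,fy=2)
cv2.imwrite("pics/p2.png",np.hstack([a,b])[:,:,::-1])
E
```

```text
[301.7 203.8] 10
[308.9 244.7] 74
[373.1 310.6] 20
[ 462.75299544 -431.89598201  235.07346427]
```

View pics/p2.png

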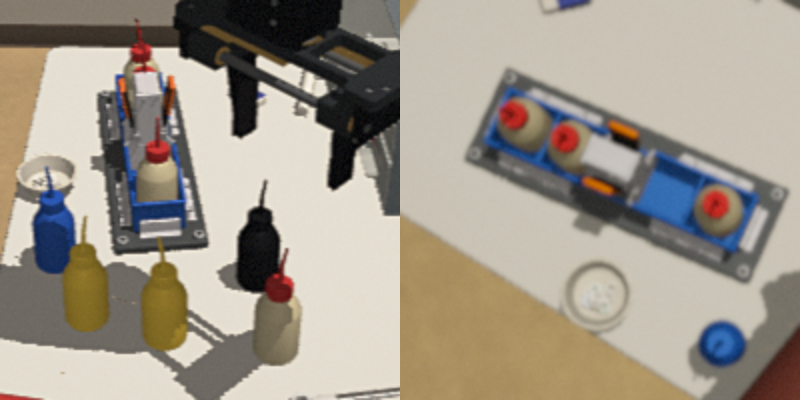

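Bottle one stands upright in cell_1, at about (515,120) in the right half. Cell_3 is empty and the second oiler is undisturbed. Next I descend on the second.

>>> arm_command(moves=[{"dx":0,"dy":0,"dz":0,"wx":0,"wy":0,"wz":0,"gripper":1},{"dx":0,"dy":0,"dz":-30,"wx":0,"wy":0,"wz":0,"gripper":1},{"dx":0,"dy":0,"dz":-65,"wx":0,"wy":0,"wz":0,"gripper":1},{"dx":0,"dy":0,"dz":-100,"wx":0,"wy":0,"wz":0,"gripper":1},{"dx":0,"dy":0,"dz":-135,"wx":0,"wy":0,"wz":0,"gripper":1},{"dx":0,"dy":0,"dz":-157,"wx":0,"wy":0,"wz":0,"gripper":1},{"dx":0,"dy":0,"dz":-165,"wx":0,"wy":0,"wz":0,"gripper":1},{"dx":0,"dy":0,"dz":-165,"wx":0,"wy":0,"wz":0,"gripper":1}])

```text
t: 11.55
tcp_pos: [466.0, -424.8, 71.2]
eef_rot: [-3.106, -0.467, -0.0]
contact_force: [-0.2, 0.4, 0.3]
grip_width: 87.2
grip_force: 0.0
```

>>> arm_command(moves=[{"dx":0,"dy":0,"dz":0,"wx":0,"wy":0,"wz":0,"gripper":-0.5},{"dx":0,"dy":0,"dz":0,"wx":0,"wy":0,"wz":0,"gripper":-1},{"dx":0,"dy":0,"dz":0,"wx":0,"wy":0,"wz":0,"gripper":-1},{"dx":0,"dy":0,"dz":0,"wx":0,"wy":0,"wz":0,"gripper":-1},{"dx":0,"dy":0,"dz":0,"wx":0,"wy":0,"wz":0,"gripper":-1},{"dx":0,"dy":0,"dz":0,"wx":0,"wy":0,"wz":0,"gripper":-1},{"dx":0,"dy":0,"dz":0,"wx":0,"wy":0,"wz":0,"gripper":-1},{"dx":0,"dy":0,"dz":0,"wx":0,"wy":0,"wz":0,"gripper":-1}])

```text
t: 12.55
tcp_pos: [465.5, -425.5, 70.9]
eef_rot: [-3.107, -0.464, 0.0]
contact_force: [-0.4, 1.0, -0.9]
grip_width: 36.4
grip_force: 18.4
```

>>> arm_command(moves=[{"dx":0,"dy":0,"dz":8,"wx":0,"wy":0,"wz":0,"gripper":-1},{"dx":0,"dy":0,"dz":25,"wx":0,"wy":0,"wz":0,"gripper":-1},{"dx":0,"dy":0,"dz":50,"wx":0,"wy":0,"wz":0,"gripper":-1},{"dx":0,"dy":0,"dz":75,"wx":0,"wy":0,"wz":0,"gripper":-1},{"dx":0,"dy":0,"dz":100,"wx":0,"wy":0,"wz":0,"gripper":-1},{"dx":0,"dy":0,"dz":125,"wx":0,"wy":0,"wz":0,"gripper":-1},{"dx":0,"dy":0,"dz":150,"wx":0,"wy":0,"wz":0,"gripper":-1},{"dx":0,"dy":0,"dz":165,"wx":0,"wy":0,"wz":0,"gripper":-1}])

```text
t: 13.55
tcp_pos: [466.0, -425.9, 238.7]
eef_rot: [3.105, 0.464, 0.003]
contact_force: [1.3, 0.1, 0.2]
grip_width: 36.6
grip_force: 18.3
```

>>> arm_command(moves=[{"dx":0,"dy":25,"dz":0,"wx":0,"wy":0,"wz":0.1,"gripper":-1},{"dx":2,"dy":60,"dz":0,"wx":0,"wy":0,"wz":0.24,"gripper":-1},{"dx":4,"dy":105,"dz":0,"wx":0,"wy":0,"wz":0.39,"gripper":-1},{"dx":6,"dy":150,"dz":0,"wx":0,"wy":0,"wz":0.54,"gripper":-1},{"dx":8,"dy":195,"dz":0,"wx":0,"wy":0,"wz":0.69,"gripper":-1},{"dx":9,"dy":230,"dz":0,"wx":0,"wy":0,"wz":0.82,"gripper":-1},{"dx":10.6,"dy":254,"dz":0,"wx":0,"wy":0,"wz":0.888,"gripper":-1},{"dx":10.6,"dy":254,"dz":0,"wx":0,"wy":0,"wz":0.888,"gripper":-1}])

```text
t: 14.55
tcp_pos: [476.5, -170.0, 236.4]
eef_rot: [2.604, 1.757, 0.0]
contact_force: [0.1, -0.5, -1.3]
grip_width: 36.5
grip_force: 18.3
```

>>> arm_command(moves=[{"dx":0,"dy":0,"dz":-15,"wx":0,"wy":0,"wz":0,"gripper":-1},{"dx":0,"dy":0,"dz":-40,"wx":0,"wy":0,"wz":0,"gripper":-1},{"dx":0,"dy":0,"dz":-65,"wx":0,"wy":0,"wz":0,"gripper":-1},{"dx":0,"dy":0,"dz":-90,"wx":0,"wy":0,"wz":0,"gripper":-1},{"dx":0,"dy":0,"dz":-100,"wx":0,"wy":0,"wz":0,"gripper":-1},{"dx":0,"dy":0,"dz":-108,"wx":0,"wy":0,"wz":0,"gripper":-1},{"dx":0,"dy":0,"dz":-114,"wx":0,"wy":0,"wz":0,"gripper":-1},{"dx":0,"dy":0,"dz":-114,"wx":0,"wy":0,"wz":0,"gripper":-1}])

```text
t: 15.55
tcp_pos: [476.2, -171.6, 122.0]
eef_rot: [2.606, 1.754, -0.0]
contact_force: [-0.0, -0.4, -1.3]
grip_width: 36.5
grip_force: 18.3
```

>>> arm_command(moves=[{"dx":0,"dy":0,"dz":-4,"wx":0,"wy":0,"wz":0,"gripper":-1},{"dx":0,"dy":0,"dz":-8,"wx":0,"wy":0,"wz":0,"gripper":-1},{"dx":0,"dy":0,"dz":-12,"wx":0,"wy":0,"wz":0,"gripper":-1},{"dx":0,"dy":0,"dz":-16,"wx":0,"wy":0,"wz":0,"gripper":-1},{"dx":0,"dy":0,"dz":-20,"wx":0,"wy":0,"wz":0,"gripper":-1},{"dx":0,"dy":0,"dz":-24,"wx":0,"wy":0,"wz":0,"gripper":-1},{"dx":0,"dy":0,"dz":-28,"wx":0,"wy":0,"wz":0,"gripper":-1},{"dx":0,"dy":0,"dz":-28,"wx":0,"wy":0,"wz":0,"gripper":-1}])

```text
t: 16.55
tcp_pos: [475.9, -171.5, 93.6]
eef_rot: [-2.606, -1.754, 0.001]
contact_force: [-0.4, -0.8, -0.9]
grip_width: 36.8
grip_force: 18.3
```

Free of contact inside the cell. I'll lower and release.

>>> arm_command(moves=[{"dx":0,"dy":0,"dz":-4,"wx":0,"wy":0,"wz":0,"gripper":-1},{"dx":0,"dy":0,"dz":-7,"wx":0,"wy":0,"wz":0,"gripper":-1},{"dx":0,"dy":0,"dz":-8.2,"wx":0,"wy":0,"wz":0,"gripper":-1},{"dx":0,"dy":0,"dz":-8.2,"wx":0,"wy":0,"wz":0,"gripper":-1},{"dx":0,"dy":0,"dz":-8.2,"wx":0,"wy":0,"wz":0,"gripper":0.2},{"dx":0,"dy":0,"dz":-8.2,"wx":0,"wy":0,"wz":0,"gripper":0.6},{"dx":0,"dy":0,"dz":-8.2,"wx":0,"wy":0,"wz":0,"gripper":0.6},{"dx":0,"dy":0,"dz":-8.2,"wx":0,"wy":0,"wz":0,"gripper":0.6}])

```text
t: 17.55
tcp_pos: [476.2, -171.6, 85.8]
eef_rot: [2.606, 1.754, 0.0]
contact_force: [-0.1, -0.9, -0.3]
grip_width: 66.0
grip_force: 0.0
```

>>> arm_command(moves=[{"dx":0,"dy":0,"dz":0,"wx":0,"wy":0,"wz":0,"gripper":0.8},{"dx":0,"dy":0,"dz":15,"wx":0,"wy":0,"wz":0,"gripper":0.8},{"dx":0,"dy":0,"dz":40,"wx":0,"wy":0,"wz":0,"gripper":1},{"dx":0,"dy":0,"dz":65,"wx":0,"wy":0,"wz":0,"gripper":1},{"dx":0,"dy":0,"dz":90,"wx":0,"wy":0,"wz":0,"gripper":1},{"dx":0,"dy":0,"dz":115,"wx":0,"wy":0,"wz":0,"gripper":1},{"dx":0,"dy":0,"dz":120,"wx":0,"wy":0,"wz":0,"gripper":1},{"dx":0,"dy":0,"dz":120,"wx":0,"wy":0,"wz":0,"gripper":1}])

```text
t: 18.55
tcp_pos: [476.2, -171.6, 205.9]
eef_rot: [2.606, 1.754, 0.0]
contact_force: [-0.1, -0.5, 0.1]
grip_width: 87.1
grip_force: 0.0
```

```bash
python3 - <<'E'
from h import *
s=ctrl.state();print(s["tcp_pos"])
a=cv2.resize(ctrl.capture("scene")[150:350,230:430],None,fx=2,fy=2);b=cv2.resize(ctrl.capture("top")[120:320,130:330],None,fx=2,fy=2)
cv2.imwrite("pics/p3.png",np.hstack([a,b])[:,:,::-1])
E
```

```text
[ 476.16256161 -171.57838756  205.93962768]
```

View pics/p3.png

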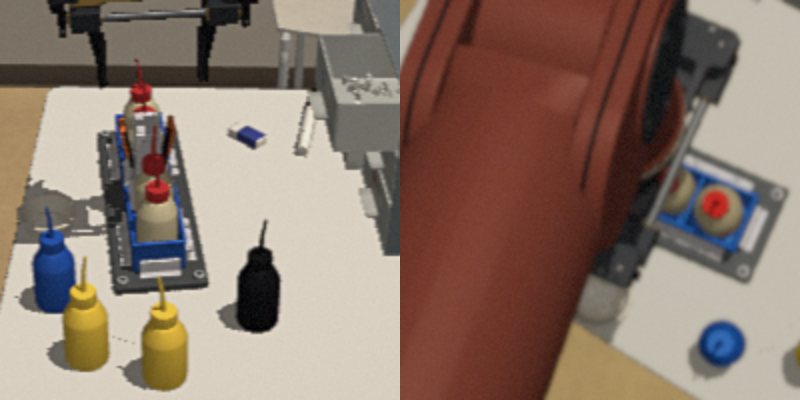

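All four bottles now stand in the carrier: cell_3's bottle is at about (153,165) on the left, upright. Next I go to the handle.

>>> arm_command(moves=[{"dx":8,"dy":20,"dz":0,"wx":0,"wy":0,"wz":0,"gripper":1},{"dx":16.9,"dy":41.7,"dz":0,"wx":0,"wy":0,"wz":0,"gripper":1},{"dx":16.9,"dy":41.7,"dz":0,"wx":0,"wy":0,"wz":0,"gripper":1},{"dx":16.9,"dy":41.7,"dz":-30,"wx":0,"wy":0,"wz":0,"gripper":1},{"dx":16.9,"dy":41.7,"dz":-60,"wx":0,"wy":0,"wz":0,"gripper":1},{"dx":16.9,"dy":41.7,"dz":-90,"wx":0,"wy":0,"wz":0,"gripper":1},{"dx":16.9,"dy":41.7,"dz":-108,"wx":0,"wy":0,"wz":0,"gripper":1},{"dx":16.9,"dy":41.7,"dz":-114,"wx":0,"wy":0,"wz":0,"gripper":1}])

```text
t: 19.65
tcp_pos: [492.3, -130.2, 90.7]
eef_rot: [-2.605, -1.753, 0.002]
contact_force: [-0.5, -0.4, 0.7]
grip_width: 86.9
grip_force: 0.0
```

>>> arm_command(moves=[{"dx":0,"dy":0,"dz":0,"wx":0,"wy":0,"wz":0,"gripper":0.4},{"dx":0,"dy":0,"dz":0,"wx":0,"wy":0,"wz":0,"gripper":-1},{"dx":0,"dy":0,"dz":0,"wx":0,"wy":0,"wz":0,"gripper":-1},{"dx":0,"dy":0,"dz":0,"wx":0,"wy":0,"wz":0,"gripper":-1},{"dx":0,"dy":0,"dz":0,"wx":0,"wy":0,"wz":0,"gripper":-1},{"dx":0,"dy":0,"dz":0,"wx":0,"wy":0,"wz":0,"gripper":-1},{"dx":0,"dy":0,"dz":0,"wx":0,"wy":0,"wz":0,"gripper":-1},{"dx":0,"dy":0,"dz":0,"wx":0,"wy":0,"wz":0,"gripper":-1}], force=40)

```text
t: 20.65
tcp_pos: [492.0, -129.3, 92.7]
eef_rot: [-2.605, -1.753, 0.003]
contact_force: [-10.8, 3.8, 17.5]
grip_width: 39.1
grip_force: 40.0
```

Pinched, with a width of 39 mm. There is a small side load, so I shift about 1 mm toward carrier -x to relieve it, then start the lift slowly.

>>> arm_command(moves=[{"dx":-0.6,"dy":0.2,"dz":0,"wx":0,"wy":0,"wz":0,"gripper":-1},{"dx":-1.2,"dy":0.5,"dz":0,"wx":0,"wy":0,"wz":0,"gripper":-1},{"dx":-1.2,"dy":0.5,"dz":0.5,"wx":0,"wy":0,"wz":0,"gripper":-1},{"dx":-1.2,"dy":0.5,"dz":1,"wx":0,"wy":0,"wz":0,"gripper":-1},{"dx":-1.2,"dy":0.5,"dz":2,"wx":0,"wy":0,"wz":0,"gripper":-1},{"dx":-1.2,"dy":0.5,"dz":3,"wx":0,"wy":0,"wz":0,"gripper":-1},{"dx":-1.2,"dy":0.5,"dz":4,"wx":0,"wy":0,"wz":0,"gripper":-1},{"dx":-1.2,"dy":0.5,"dz":4,"wx":0,"wy":0,"wz":0,"gripper":-1}])

```text
t: 21.65
tcp_pos: [491.8, -129.4, 95.6]
eef_rot: [-2.606, -1.754, 0.0]
contact_force: [0.2, 0.2, -7.4]
grip_width: 39.2
grip_force: 40.0
```

The full weight (7.4 N) is on the gripper and the side load is gone. I lift straight up.

>>> arm_command(moves=[{"dx":0,"dy":0,"dz":4,"wx":0,"wy":0,"wz":0,"gripper":-1},{"dx":0,"dy":0,"dz":9,"wx":0,"wy":0,"wz":0,"gripper":-1},{"dx":0,"dy":0,"dz":15,"wx":0,"wy":0,"wz":0,"gripper":-1},{"dx":0,"dy":0,"dz":22,"wx":0,"wy":0,"wz":0,"gripper":-1},{"dx":0,"dy":0,"dz":29,"wx":0,"wy":0,"wz":0,"gripper":-1},{"dx":0,"dy":0,"dz":36,"wx":0,"wy":0,"wz":0,"gripper":-1},{"dx":0,"dy":0,"dz":43,"wx":0,"wy":0,"wz":0,"gripper":-1},{"dx":0,"dy":0,"dz":50,"wx":0,"wy":0,"wz":0,"gripper":-1}])

```text
t: 22.65
tcp_pos: [491.9, -129.3, 146.2]
eef_rot: [2.606, 1.754, -0.0]
contact_force: [0.0, 0.4, -7.6]
grip_width: 38.8
grip_force: 40.0
```

>>> arm_command(moves=[{"dx":0,"dy":0,"dz":8,"wx":0,"wy":0,"wz":0,"gripper":-1},{"dx":0,"dy":0,"dz":16,"wx":0,"wy":0,"wz":0,"gripper":-1},{"dx":0,"dy":0,"dz":24,"wx":0,"wy":0,"wz":0,"gripper":-1},{"dx":0,"dy":0,"dz":32,"wx":0,"wy":0,"wz":0,"gripper":-1},{"dx":0,"dy":0,"dz":39,"wx":0,"wy":0,"wz":0,"gripper":-1},{"dx":0,"dy":0,"dz":44,"wx":0,"wy":0,"wz":0,"gripper":-1},{"dx":0,"dy":0,"dz":47,"wx":0,"wy":0,"wz":0,"gripper":-1},{"dx":0,"dy":0,"dz":47,"wx":0,"wy":0,"wz":0,"gripper":-1}])

```text
t: 23.65
tcp_pos: [491.9, -129.4, 192.9]
eef_rot: [2.606, 1.754, 0.0]
contact_force: [0.2, 0.4, -7.0]
grip_width: 38.7
grip_force: 40.0
```

>>> arm_command(moves=[{"dx":0,"dy":0,"dz":0,"wx":0,"wy":0,"wz":0,"gripper":-1},{"dx":0,"dy":0,"dz":0,"wx":0,"wy":0,"wz":0,"gripper":-1},{"dx":0,"dy":0,"dz":0,"wx":0,"wy":0,"wz":0,"gripper":-1},{"dx":0,"dy":0,"dz":0,"wx":0,"wy":0,"wz":0,"gripper":-1},{"dx":0,"dy":0,"dz":0,"wx":0,"wy":0,"wz":0,"gripper":-1},{"dx":0,"dy":0,"dz":0,"wx":0,"wy":0,"wz":0,"gripper":-1},{"dx":0,"dy":0,"dz":0,"wx":0,"wy":0,"wz":0,"gripper":-1},{"dx":0,"dy":0,"dz":0,"wx":0,"wy":0,"wz":0,"gripper":-1}])

```text
t: 24.65
tcp_pos: [491.9, -129.4, 192.8]
eef_rot: [-2.606, -1.754, -0.0]
contact_force: [0.6, 0.1, -7.6]
grip_width: 39.5
grip_force: 40.0
```

```bash
python3 - <<'E'
from h import *
s=ctrl.state();print(s["tcp_pos"],s["contact_force"],s["ft_torque"],s["grip_width"],abs(s["qvel"]).max())
a=cv2.resize(ctrl.capture("scene")[100:300,230:430],None,fx=2,fy=2);b=cv2.resize(ctrl.capture("top")[120:320,130:330],None,fx=2,fy=2)
cv2.imwrite("pics/p4.png",np.hstack([a,b])[:,:,::-1])
E
```

```text
[ 491.89046953 -129.36259208  192.76433143] [ 0.64259627  0.05271522 -7.61280273] [ 0.02278691 -0.04467417 -0.01090222] 39.454289484223345 0.0015645909930744935
```

View pics/p4.png

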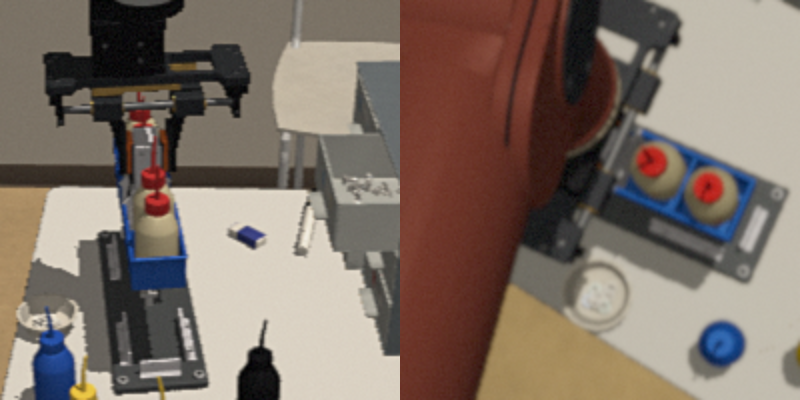

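The carrier is clear of the dock and hanging level with the bottles in it; the end face is at about (158,270) on the left. I'll run a quick numeric level check using the cell_3 and cell_4 caps, then hand in.

```bash
python3 - <<'E'
from h import *
for n,(r0,r1,c0,c1) in(("top",(180,235,240,310)),("scene",(180,210,290,330))):
    h,s,v=hsv(ctrl.capture(n)); red=((h<6)|(h>174))&(s>150)&(v>90)
    roi=np.zeros_like(red); roi[r0:r1,c0:c1]=1
    for b in blobs(red&roi,8): print(n,b[0],b[1])
    for y in(-45,-94): print(y,proj(n,(491.9+y*.3765,-129.4+y*.9264,190)).round(1))
E
```

```text
top [255.3 200.6] 167
top [283.6 213.6] 167
-45 [253.6 202.1]
-94 [283.1 215. ]
scene [307.6 195. ] 222
-45 [304.7 187.8]
-94 [307.2 201.2]
```

```bash
python3 -c "
from rig import ctrl
print(ctrl.close_job())"
```

```text
the job is handed in; nothing more can be done
None
```

Job handed in: both loose bottles went upright into cell_1 and cell_3, and the arm was holding the carrier by its pinched catches, level and still, about 10 cm above its place in the dock. All four bottles were in it by my last checks, though cells 1 and 2 were hidden in the final pictures; the judge's verdict was not shown.

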